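# Hang a small parts bin on the louvred panel

## Task

Hang the narrow black parts bin on the upper rail of the louvred panel, a good 2 cm or more to the left of the aluminium clamp stop: keep it upright, feel its rear lip against the sheet, let it down behind the rail's tongue and do not force it. Then slide the hanging bin along the rail, gently, until its side rests against the stop, and let it go. Do not disturb the tin, the solder reel or the cutters.

Things in the scene. Friction and masses are not known exactly. Their poses are not given: they have to be found in the camera images.
- bin_mid (a point): Centre of the loose narrow black open parts bin (white connectors fixed in it), 30 mm over its underside. 110 mm long (its x), 56 wide (its y), 60 high; 0.13 to 0.3 kg. The 3 mm side walls are 60 mm high from x = -25 to +55 mm, only about 37 mm further forward: pinch it across its 56 mm width. Back wall's outer face: x = +55 mm. A foot low on the back reaches x = +68 mm. z up.
- bin_lip (a point): Lower rear edge of the bin's hooked lip, mid-width, 68 mm behind (+x of) bin_mid, 45 mm over the underside. A 3 mm thick bridge at rim height runs back from the back wall; from it the 3 mm thick lip hangs down 12 mm. So a 10 mm wide slot, open downward, lies between back wall and lip. Lip and bridge are as wide as the bin (56 mm). Axes as the bin's.
- hang_bin: The same bin; origin at the centre of its underside, axes as above.
- panel: Fixed stand of the grey louvred panel, 360 mm wide (y). Origin on the bench midway between the uprights in their front plane; x into the panel, y to the left, z up. Between the uprights is a steel sheet (324 mm wide, top at z = 180 mm) with two full-width rails. Its face lies 0 to 24 mm behind the uprights' front plane, parallel to it; this is not reported: feel or see it. It does not give way.
- rail_mark (a point): Mid-width point in the uprights' front plane (not on the rail itself) at the height of the upper rail's top edge, 145 mm; the lower rail's is at 70 mm. Axes as the panel's. A rail is an upright tongue 3 mm thick; its back is 7 mm, its front 10 mm in front of the sheet's face; the slot behind it is open upward, 19 mm deep. Pressing the held bin on the panel with over 20 N is forcing.
- hung_height (a point): Point on the stand's middle, 118 mm over the bench: the height of bin_mid when the bin hangs level on the upper rail, bridge on the tongue, lip between tongue and sheet. The lip has 4 mm of play there, so once free the bin may lean forward by up to 0.09 rad and its centre drop up to 6 mm.
- stop: Fixed aluminium clamp stop across the upper rail: block 14 mm wide (y), 44 deep (x = -10 to +34 mm), 36 high, with a small black thumb screw low on its front (to x = -18 mm). Origin mid-width at its underside, 125 mm over the bench, in the uprights' front plane; axes as the panel's. With the bin's side against its left (+y) face, bin_mid is 7 + 28 = 35 mm to its left. A push over 20 N is too hard.
- tin: Bystander: round tin, 41 mm across, 18 mm high, origin at its underside centre. Leave alone.
- reel: Bystander: grey solder reel standing upright, 56 mm across, 58 mm high, origin at its underside centre. Leave alone.
- snips: Bystander: side cutters with orange handles lying flat, 126 x 53 x 13 mm, origin at its underside centre. Leave alone.

How it is judged:
By the outcome, as a careful person would: the job done as asked, in the order asked, and still so for the second after the job is handed in, with the robot touching nothing.
It also fails if it takes over 51 s, if anything falls off the work surface, if the arm or the gripper's body presses on something with over 40 N, if the wrist force passes 120 N, or if a joint passes its speed limit or range.

## Robot

A 6-joint arm with a two-finger parallel gripper is mounted at the origin on a cart in front of the work surface, level with it; the furniture and walls round the work are solid. World frame = base frame: x ahead of the robot, y to its left, z up, the work surface at z = 0. Lengths are in m, angles in rad, forces in N, time in s.
With the tool pointing down it reaches from about 0.3 to 0.875 m from the base axis. Payload 4.2 kg.
Tool frame: the origin (TCP) lies midway between the tips of the shut fingers; the grasp point (between the pads) lies 19 mm behind it; x points along the fingers, z is the direction in which the jaws open and shut, and the axes are right-handed (so a half turn about x gives the same grasp; the last joint's range is limited). The gripper opens to 85 mm and grips with 20 to 120 N. Pads are 22 mm wide; open, the fingers measure 114 mm over their backs; the gripper's body (76 mm by 85 mm) begins 54 mm behind the grasp point. The pads swing forward as they close: fully open they stand 13 mm farther back than shut.
Start: joints at [-1.238, 0.32, 1.565, -0, 1.257, -0.02], TCP at [0.199, -0.54, 0.231] pointing down, gripper open.
Joint ranges: [-3.11, 3.11], [-0.84, 2.01], [0.21, 2.61], [-1.34, 4.49], [0.05, 2.63], [-2.56, 2.56]. Speed limits (rad/s): [2.57, 2.57, 3.14, 3.14, 3.14, 3.14].

## Interface

Orientations are given as a unit quaternion [x, y, z, w].
In Python, from bench import arm, capture, ticket gives the robot as it stands.
- The arm moves only by the tool move_arm, never from a script. Its argument "targets" is one flat list of numbers, 7 for each row, row after row: the shift along the tool's x, y, z in m, then the turn, a rotation vector about the tool's x, y, z in rad, then the closure in counts, from 0 (fully open) to 255 (shut). In form: [x, y, z, wx, wy, wz, hand, x, y, z, wx, wy, wz, hand, ...]. A call has 1 to 12 rows; each row is the pose to reach, as a shift and turn from the pose commanded when the call began, along the tool's axes at that moment; what a row does not reach only later rows make up. A row lasts 1/10 s, in which the tool goes at most 50 mm and 8.59 degrees, less where a joint would pass 70% of its speed; a pose out of reach is approached as far as the arm can. A call with a gripper value outside its range is refused whole. The fingers move at their own pace and stop on an object; the grip force is fixed at half the most. Time passes only in rows, so rows that repeat a pose let the fingers close. It gives the time, the measured TCP pose, the force and the opening at its end, in the units of the state.
- arm.state(): the state, without advancing time (a new reading comes with each control period).
- capture(name): name is "scene" or "top" or "wrist"; returns a dict with "img" (480x640x3 uint8, red, green, blue), "K" (3x3 intrinsics, pixels), "D" ([k1, k2, p1, p2, k3] as OpenCV has them; the pictures are not rectified), "camera_from_world" (4x4, takes a point from world to camera coordinates). Camera axes: x right, y up, looking along -z (the intrinsics and any distortion apply to the point x, -y, -z); pixel columns grow to the right and rows downward; lengths in m; the calibration is good to about 2 mm. A picture is of the moment at which its call begins. There is no depth.
- ticket.sign_off(): hands the job in, once; it reports no verdict.
The state is a dict: "t": time; "joint_positions": joint angles; "joint_velocities": joint speeds; "effort": joint torques, N m; "tool_pos": TCP position; "orientation": TCP orientation; "ft_force": force on the tool from outside, world axes, zero at the start; "wrist_torque": the same for the moment, N m; "gripper_width": finger opening in m.
Only numpy, scipy, OpenCV 4.12 (cv2) and the standard library are available. Lean on these libraries where they do the work, as an engineer would, in place of code of your own. Each camera call takes 0.05 s, during which the arm holds its last target. There are 200 camera calls.

## Working session

There is one attempt and no reset: what is moved stays moved. The work goes in short steps, Python scripts to look and compute and a tool call to move; the robot and the scene stay as the last step left them, time stands still between calls to the robot, and variables do not carry over. Pictures are saved under pics/ and viewed, about 8 in all and at most 12, crops included, and the job is handed in when it is done.

Besides the shell and the picture viewer there is one more tool, called after "Request:" as name(argument=value, ...), one argument or row to a line, values as JSON. move_arm: Moves the arm, as the interface text tells. Its arguments: {"type":"object","properties":{"targets":{"type":"array"}},"required":["targets"]}

```bash
mkdir -p pics; ls; python3 - <<'E'
from bench import arm,capture
import cv2,numpy as np
s=arm.state();print(s)
a=capture("scene");b=capture("top")
for n,c in(("scene",a),("top",b)):
    cv2.imwrite(f"pics/{n}0.png",c["img"][:,:,::-1]);print(n,c["K"],c["D"],c["camera_from_world"])
E
```

```text
pics
{'t': 0.0, 'joint_positions': array([-1.23802772e+00,  3.20317608e-01,  1.56569354e+00, -1.41764824e-06,
        1.25737637e+00, -1.99886856e-02]), 'joint_velocities': array([ 0.00106107, -0.00078314,  0.00122669, -0.00057035,  0.00105074,
        0.00155411]), 'effort': array([ 2.56406369e-03, -4.15517306e+01, -2.34162354e+01,  3.34846936e-04,
        8.23820941e-03,  3.35132097e-05]), 'tool_pos': array([ 0.19850587, -0.53914174,  0.23046185]), 'orientation': array([ 0.40488268,  0.58048883, -0.40413675,  0.57946201]), 'ft_force': array([-0.09096187, -0.19561793,  0.29993008]), 'wrist_torque': array([ 0.00665603, -0.04861682, -0.03857078]), 'gripper_width': 0.08546997238167992}
scene [[440.31711542   0.         316.07094006]
 [  0.         440.31711542 235.6426224 ]
 [  0.           0.           1.        ]] [0.03848395 0.         0.         0.         0.        ] [[-0.67256411 -0.73997022 -0.01007983  0.43066501]
 [ 0.54400072 -0.50358862  0.67116445 -0.31253583]
 [-0.50171779  0.44591768  0.74123996 -0.75526763]
 [ 0.          0.          0.          1.        ]]
top [[518.64849142   0.         319.3411719 ]
 [  0.         518.64849142 246.62795911]
 [  0.           0.           1.        ]] [0.00163517 0.         0.         0.         0.        ] [[-0.00282974 -0.99992801  0.01166053  0.10485052]
 [ 0.99264813 -0.00139779  0.12102784 -0.51710029]
 [-0.12100283  0.01191728  0.99258062 -1.35238629]
 [ 0.          0.          0.          1.        ]]
```

View pics/scene0.png

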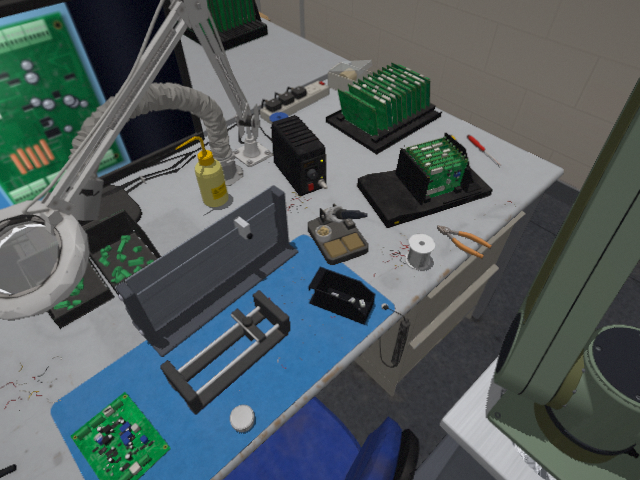

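View pics/top0.png

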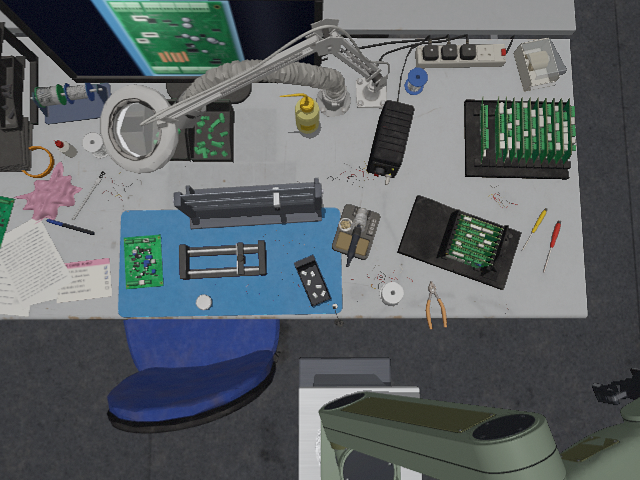

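The scene view shows the bin at about (342,294), the panel from (130,300) to (285,210) and the stop at (243,228). In the top view the bin is at (313,281), the panel at (250,203), the stop at (277,199) and the reel at (392,293). I'll zoom in on both.

```bash
python3 - <<'E'
import cv2,numpy as np
a=cv2.imread("pics/top0.png")[170:310,165:345];b=cv2.imread("pics/scene0.png")[170:350,110:400]
A=cv2.resize(a,None,fx=4.4,fy=4.4,interpolation=cv2.INTER_CUBIC)[:600]
cv2.imwrite("pics/topz.png",A[:, :800]);
cv2.imwrite("pics/scenez.png",cv2.resize(b,None,fx=2.75,fy=2.75,interpolation=cv2.INTER_CUBIC))
E
```

```text
(no output)
```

View pics/topz.png

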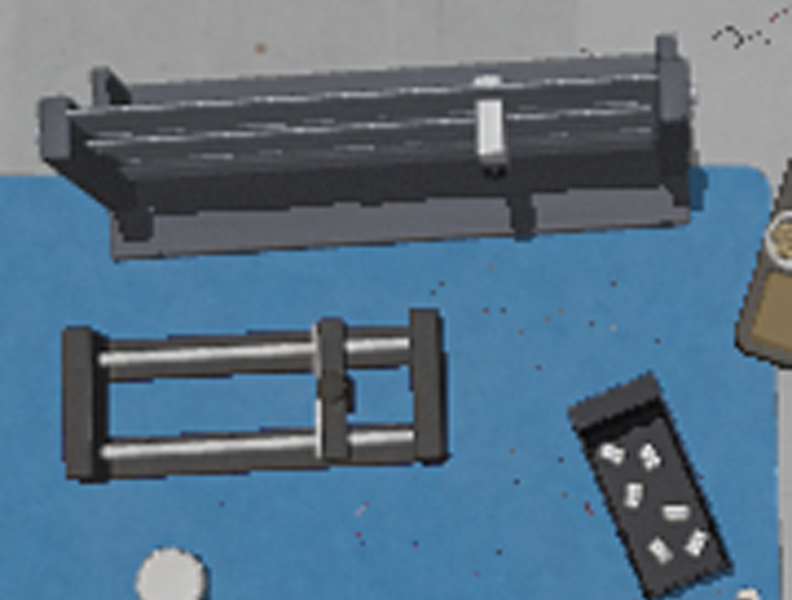

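View pics/scenez.png

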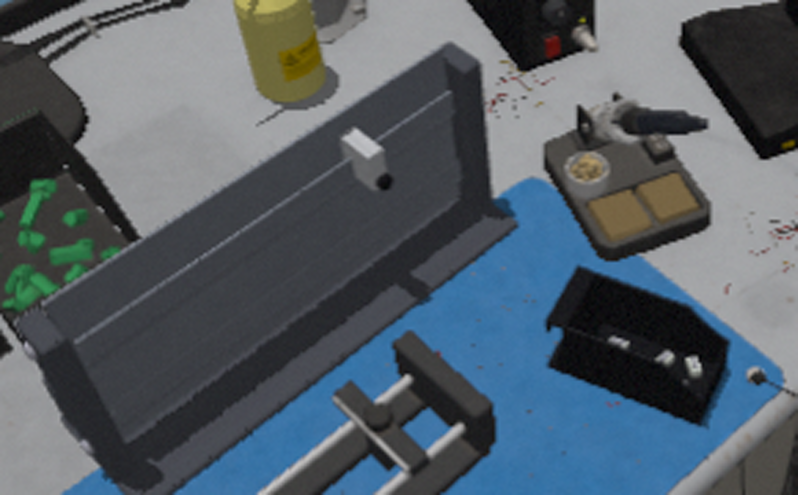

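```bash
cat > h.py <<'E'
import numpy as np,cv2
from bench import arm,capture
def ray(c,uv):
    p=cv2.undistortPoints(np.array([[uv]],float),c["K"],np.array(c["D"]))[0,0]
    M=c["camera_from_world"];R=M[:3,:3];o=-R.T@M[:3,3]
    d=R.T@np.array([p[0],-p[1],-1.]);return o,d/np.linalg.norm(d)
def onz(c,uv,z):
    o,d=ray(c,uv);return o+d*(z-o[2])/d[2]
def proj(c,P):
    M=c["camera_from_world"];q=M[:3,:3]@np.array(P)+M[:3,3]
    return cv2.projectPoints(np.array([[q[0],-q[1],-q[2]]]),np.zeros(3),np.zeros(3),c["K"],np.array(c["D"]))[0].ravel()
def tri(c1,u1,c2,u2):
    o1,d1=ray(c1,u1);o2,d2=ray(c2,u2)
    s=np.linalg.lstsq(np.c_[d1,-d2],o2-o1,rcond=None)[0]
    a,b=o1+s[0]*d1,o2+s[1]*d2;return (a+b)/2,np.linalg.norm(a-b)
E
python3 - <<'E'
from h import *
np.set_printoptions(precision=4,suppress=True)
t=capture("top");s=capture("scene")
T=lambda u,v:(165+u/4.4,170+v/4.4); S=lambda u,v:(110+u/2.75,170+v/2.75)
print("cam",ray(t,(0,0))[0],ray(s,(0,0))[0])
img=t["img"];g=img.max(2).astype(int)
m=np.zeros(g.shape,np.uint8);m[245:312,288:338]=(g[245:312,288:338]<75)
c=max(cv2.findContours(m,0,2)[0],key=cv2.contourArea);print(cv2.contourArea(c),cv2.minAreaRect(c),cv2.approxPolyDP(c,2,True).reshape(-1,2).tolist())
for p in [(570,410),(652,373)]:print("lip",onz(t,T(*p),.06))
for p in [(655,598),(732,572)]:print("front",onz(t,T(*p),.03))
for p in [(115,258),(690,222)]:print("foot",onz(t,T(*p),.005))
for n,a,b in [("railR",(650,104),(450,93)),("railL",(90,143),(75,344)),("stopfront top L",(481,160),(367,165)),("screw",(494,173),(384,181)),("upR top front",(690,122),(480,62)),
 ("lipL",(570,410),(548,325)),("lipR",(652,373),(577,268))]:
    print(n,tri(t,T(*a),s,S(*b)))
E
```

```text
cam [0.35   0.1202 1.4037] [0.0807 0.4981 0.7739]
920.0 ((312.0917663574219, 280.5929870605469), (47.24593734741211, 21.149106979370117), 67.16634368896484) [[312, 255], [294, 263], [312, 306], [330, 298]]
lip [0.4705 0.1687 0.06  ]
lip [0.4924 0.1202 0.06  ]
front [0.3603 0.1186 0.03  ]
front [0.3756 0.0725 0.03  ]
foot [0.5703 0.4521 0.005 ]
foot [0.5925 0.0965 0.005 ]
railR (array([0.6368, 0.121 , 0.1391]), np.float64(0.00033833393254284455))
railL (array([0.6144, 0.4362, 0.1424]), np.float64(0.0020748573496749126))
stopfront top L (array([0.603 , 0.2169, 0.1555]), np.float64(0.004714221866656463))
screw (array([0.5984, 0.2099, 0.1375]), np.float64(0.002241457112391968))
upR top front (array([0.6212, 0.1   , 0.1678]), np.float64(0.00277018736364515))
lipL (array([0.4717, 0.1695, 0.0547]), np.float64(0.0019165510877120495))
lipR (array([0.4933, 0.1209, 0.0589]), np.float64(0.0021732540198379363))
```

```bash
cat >> h.py <<'E'
from scipy.spatial.transform import Rotation as Ro
np.set_printoptions(precision=4,suppress=True)
def plan(pos,yaw,sgn=1):
    "shift and rotvec in present tool axes: tool down, jaws along sgn*(panel/bin y at yaw)"
    s=arm.state();R=Ro.from_quat(s["orientation"])
    x=np.array([0,0,-1.]);z=sgn*np.array([-np.sin(yaw),np.cos(yaw),0]);y=np.cross(z,x)
    G=Ro.from_matrix(np.c_[x,y,z])
    print("t",round(s["t"],2),"pos",s["tool_pos"],"F",s["ft_force"],"w",s["gripper_width"])
    print("axes\n",R.as_matrix());print("shift",R.inv().apply(np.array(pos)-s["tool_pos"]),"rot",(R.inv()*G).as_rotvec())
E
python3 -c "
from h import *
plan((.418,.117,.15),.412,1);plan((.418,.117,.15),.412,-1)"
```

```text
t 0.2 pos [ 0.1986 -0.5393  0.2308] F [-0.8685  0.6672  0.1518] w 0.08542290841879023
axes
 [[-0.0004  0.9384  0.3455]
 [ 0.001   0.3455 -0.9384]
 [-1.     -0.     -0.0011]]
shift [ 0.0814  0.4327 -0.54  ] rot [ 3.0824 -0.      0.0016]
t 0.2 pos [ 0.1986 -0.5393  0.2308] F [-0.8685  0.6672  0.1518] w 0.08542290841879023
axes
 [[-0.0004  0.9384  0.3455]
 [ 0.001   0.3455 -0.9384]
 [-1.     -0.     -0.0011]]
shift [ 0.0814  0.4327 -0.54  ] rot [-0.0592 -0.0011 -0.    ]
```

Request:
move_arm(
  targets=[0,0.2,-0.25,-0.03,0,0,0,0,0.2,-0.25,-0.03,0,0,0,0,0.2,-0.25,-0.03,0,0,0,0,0.2,-0.25,-0.03,0,0,0,0,0.2,-0.25,-0.03,0,0,0,0,0.2,-0.25,-0.03,0,0,0,0,0.2,-0.25,-0.03,0,0,0,0.01,0.31,-0.387,-0.059,0,0,0,0.01,0.31,-0.387,-0.059,0,0,0,0.01,0.31,-0.387,-0.059,0,0,0,0.02,0.4327,-0.54,-0.059,0,0,0,0.02,0.4327,-0.54,-0.059,0,0,0],
)

```text
t: 1.4
tool_pos: [0.3795, 0.0028, 0.2177]
orientation: [0.387, 0.591, -0.387, 0.592]
ft_force: [0.2, -0.1, -0.1]
gripper_width: 0.0853
```

```bash
python3 -c "
from h import *
plan((.418,.117,.021),.412,-1);print(arm.state()['joint_positions'])"
```

```text
t 1.4 pos [0.3795 0.0028 0.2177] F [ 0.2044 -0.1144 -0.0688] w 0.08531868718173151
axes
 [[ 0.0011  0.9164  0.4003]
 [-0.0003  0.4003 -0.9164]
 [-1.      0.0008  0.0007]]
shift [ 0.1967  0.0809 -0.0894] rot [-0.0001  0.0007 -0.0008]
[-0.0227  0.017   1.9817 -0.0003  1.1418  1.1363]
```

Request:
move_arm(
  targets=[0,0.081,-0.09,0,0,0,0,0,0.081,-0.09,0,0,0,0,0,0.081,-0.09,0,0,0,0,0,0.081,-0.09,0,0,0,0,0,0.081,-0.09,0,0,0,0],
)

```text
t: 1.9
tool_pos: [0.417, 0.1154, 0.2172]
orientation: [0.386, 0.592, -0.387, 0.592]
ft_force: [-0.1, -0.2, -0.7]
gripper_width: 0.0852
```

```bash
python3 -c "
from h import *
plan((.418,.117,.021),.412,-1)
w=capture('wrist');cv2.imwrite('pics/w1.png',w['img'][:,:,::-1])
for p in [(-.025,.028,.06),(-.025,-.028,.06),(.068,.028,.06),(.068,-.028,.06)]:
  c,s=np.cos(.412),np.sin(.412);print(proj(w,[.418+c*p[0]-s*p[1],.117+s*p[0]+c*p[1],p[2]]))
"
```

```text
t 1.9 pos [0.417  0.1154 0.2172] F [-0.0508 -0.2296 -0.696 ] w 0.08515623140472002
axes
 [[-0.0012  0.9159  0.4013]
 [-0.001   0.4013 -0.9159]
 [-1.     -0.0015  0.0004]]
shift [ 0.1962  0.0018 -0.0011] rot [0.001  0.0004 0.0015]
[277.2139 249.7642]
[351.0306 249.8318]
[273.6282 122.792 ]
[354.5352 122.8792]
```

View pics/w1.png

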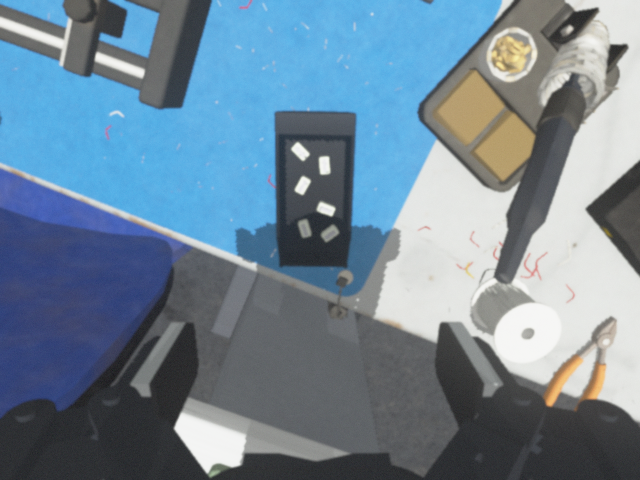

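The wrist view shows the bin aligned with the jaws: rear lip edge at row 112, columns 275–356, front edge at row 266. The rear edge is about 10 px further back than predicted.

```bash
python3 -c "
from h import *
w=capture('wrist');c,s=np.cos(.412),np.sin(.412)
f=lambda P:(lambda d:(round(c*d[0]+s*d[1],4),round(-s*d[0]+c*d[1],4)))(P-np.array([.418,.117,0]))
for uv,z in [((275,112),.06),((356,112),.06),((278,135),.06),((280,266),.0),((280,266),.037),((351,266),.0)]:print(uv,z,f(onz(w,uv,z)))
m=cv2.inRange(w['img'],(0,0,0),(75,75,75));
"
```

```text
(275, 112) 0.06 (np.float64(0.0749), np.float64(0.0263))
(356, 112) 0.06 (np.float64(0.0749), np.float64(-0.0294))
(278, 135) 0.06 (np.float64(0.0595), np.float64(0.0246))
(280, 266) 0.0 (np.float64(-0.062), np.float64(0.0313))
(280, 266) 0.037 (np.float64(-0.0475), np.float64(0.0279))
(351, 266) 0.0 (np.float64(-0.062), np.float64(-0.0341))
```

Request:
move_arm(
  targets=[0.05,0.005,0,0.001,0,0.001,0,0.09,0.005,0,0.001,0,0.001,0,0.13,0.005,0,0.001,0,0.001,0,0.16,0.005,0,0.001,0,0.001,0,0.185,0.005,0,0.001,0,0.001,0,0.199,0.005,0,0.001,0,0.001,0,0.199,0.005,0,0.001,0,0.001,0,0.199,0.005,0,0.001,0,0.001,0],
)

```text
t: 2.8
tool_pos: [0.4224, 0.1168, 0.0191]
orientation: [0.388, 0.591, -0.388, 0.591]
ft_force: [0.4, -0.2, -0.6]
gripper_width: 0.0853
```

```bash
python3 -c "
from h import *
plan((.421,.117,.018),.412,-1)"
```

```text
t 2.8 pos [0.4224 0.1168 0.0191] F [ 0.3738 -0.2376 -0.556 ] w 0.08525629091275792
axes
 [[ 0.0013  0.9175  0.3978]
 [ 0.0003  0.3978 -0.9175]
 [-1.      0.0013  0.0002]]
shift [ 0.0011 -0.0012 -0.0007] rot [-0.0029  0.0002 -0.0013]
```

Request:
move_arm(
  targets=[0,0,0,0,0,0,100,0,0,0,0,0,0,255,0,0,0,0,0,0,255,0,0,0,0,0,0,255,0,0,0,0,0,0,255,0,0,0,0,0,0,255,0,0,0,0,0,0,255,0,0,0,0,0,0,255],
)

```text
t: 3.6
tool_pos: [0.4229, 0.1177, 0.0198]
orientation: [0.388, 0.591, -0.387, 0.592]
ft_force: [-0.8, -1.1, 6.0]
gripper_width: 0.0555
```

Request:
move_arm(
  targets=[-0.02,0,0,0,0,0,255,-0.05,0,0,0,0,0,255,-0.09,0,0,0,0,0,255,-0.13,0,0,0,0,0,255,-0.17,0,0,0,0,0,255,-0.19,0,0,0,0,0,255,-0.19,0,0,0,0,0,255],
)

```text
t: 4.3
tool_pos: [0.4235, 0.118, 0.2118]
orientation: [0.39, 0.589, -0.385, 0.594]
ft_force: [-0.4, -0.0, -2.3]
gripper_width: 0.0554
```

```bash
python3 -c "
from h import *
plan((.49,.27,.21),.065,-1)"
```

```text
t 4.3 pos [0.4235 0.118  0.2118] F [-0.4104 -0.0066 -2.3448] w 0.05541255688489065
axes
 [[ 0.0085  0.9167  0.3994]
 [ 0.0022  0.3994 -0.9168]
 [-1.      0.0087  0.0014]]
shift [ 0.0027  0.1216 -0.1128] rot [ 0.3459 -0.0001 -0.0088]
```

Request:
move_arm(
  targets=[0,0.03,-0.028,0.086,0,-0.005,255,0,0.06,-0.056,0.173,0,-0.005,255,0,0.09,-0.084,0.26,0,-0.005,255,0,0.122,-0.113,0.346,0,-0.005,255,0,0.122,-0.113,0.346,0,-0.005,255,0,0.122,-0.113,0.346,0,-0.005,255,0,0.122,-0.113,0.346,0,-0.005,255],
)

```text
t: 5.0
tool_pos: [0.4875, 0.2689, 0.2073]
orientation: [0.481, 0.517, -0.486, 0.515]
ft_force: [0.1, -0.0, -2.1]
gripper_width: 0.0559
```

```bash
python3 -c "
from h import *
plan((.49,.27,.21),.065,-1)
w=capture('wrist');cv2.imwrite('pics/w2.png',w['img'][:,:,::-1])"
```

```text
t 5.0 pos [0.4875 0.2689 0.2073] F [ 0.1295 -0.0327 -2.0736] w 0.055878031464565596
axes
 [[-0.0068  0.9979  0.065 ]
 [-0.0027  0.0649 -0.9979]
 [-1.     -0.0069  0.0023]]
shift [-0.0027  0.0025 -0.001 ] rot [-0.      0.0023  0.0069]
```

View pics/w2.png

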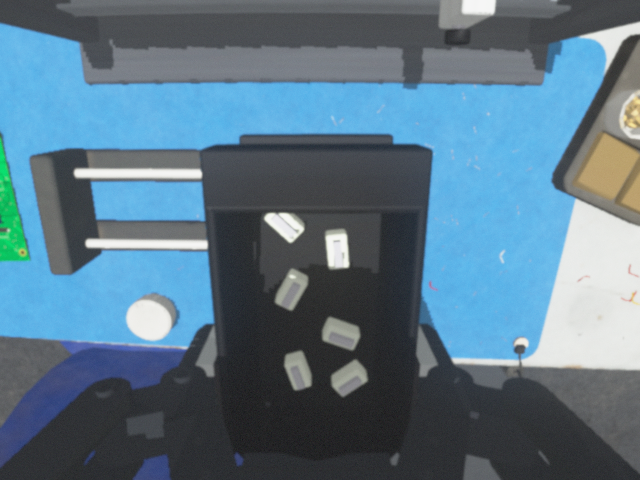

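The wrist view shows the held bin square in the jaws, with the rear lip edge at row ~150, columns 202–430. The panel foot's front edge is level at row 82, so the yaw matches. The stop's lit face is at (462–495, 0–13) and the screw at (457,36).

```bash
python3 -c "
from h import *
w=capture('wrist');t=capture('top');p=arm.state()['tool_pos'];zr=p[2]+.0402
c,s=np.cos(.065),np.sin(.065)
def f(n,P):
  d=P-p;print(n,P,'rel TCP along panel x,y',round(c*d[0]+s*d[1],4),round(-s*d[0]+c*d[1],4))
for uv in [(202,150),(430,150)]:f('lip',onz(w,uv,zr))
T=lambda u,v:(165+u/4.4,170+v/4.4)
f('stop top-left front T',onz(t,T(480,158),.161));f('stop top-right front T',onz(t,T(506,157),.161))
f('W',onz(w,(462,13),.161));f('W',onz(w,(495,13),.161))
f('screw W',onz(w,(457,36),.132));f('screw T',onz(t,T(494,173),.132))
for u,v in [(650,104),(90,143),(280,128)]:f('rail T',onz(t,T(u,v),.145))
f('footW',onz(w,(315,82),.005));f('footT',onz(t,T(400,240),.005))
r=cv2.cvtColor(t['img'],cv2.COLOR_RGB2BGR)[180:240,165:345];cv2.imwrite('pics/t2.png',cv2.resize(r,None,fx=4.4,fy=8,interpolation=1))
"
```

```text
lip [0.5569 0.3004 0.2488] rel TCP along panel x,y 0.0707 0.0271
lip [0.5604 0.246  0.2488] rel TCP along panel x,y 0.0706 -0.0275
stop top-left front T [0.6015 0.2152 0.161 ] rel TCP along panel x,y 0.1096 -0.0609
stop top-right front T [0.602  0.2008 0.161 ] rel TCP along panel x,y 0.1092 -0.0753
W [0.6093 0.2162 0.161 ] rel TCP along panel x,y 0.1174 -0.0604
W [0.6105 0.2024 0.161 ] rel TCP along panel x,y 0.1177 -0.0742
screw W [0.6052 0.2082 0.132 ] rel TCP along panel x,y 0.1128 -0.0681
screw T [0.5987 0.2094 0.132 ] rel TCP along panel x,y 0.1064 -0.0665
rail T [0.6356 0.1211 0.145 ] rel TCP along panel x,y 0.1375 -0.157
rail T [0.6133 0.4346 0.145 ] rel TCP along panel x,y 0.1357 0.1572
rail T [0.6219 0.3286 0.145 ] rel TCP along panel x,y 0.1373 0.0509
footW [0.5852 0.2753 0.005 ] rel TCP along panel x,y 0.0973 0.0001
footT [0.5814 0.2763 0.005 ] rel TCP along panel x,y 0.0935 0.0014
```

Request:
move_arm(
  targets=[0.03,0,0,0,0.002,0.006,255,0.06,0,0,0,0.002,0.006,255,0.08,0,0,0,0.002,0.006,255,0.08,0.02,0,0,0.002,0.006,255,0.08,0.04,0,0,0.002,0.006,255,0.08,0.055,0,0,0.002,0.006,255,0.08,0.055,0,0,0.002,0.006,255,0.08,0.055,0,0,0.002,0.006,255],
)

```text
t: 5.95
tool_pos: [0.5426, 0.2727, 0.1285]
orientation: [0.484, 0.516, -0.483, 0.516]
ft_force: [-0.5, -0.3, -2.0]
gripper_width: 0.0553
```

```bash
python3 -c "
from h import *
plan((.55,.27,.125),.065,-1);print(arm.state()['wrist_torque'])
s=capture('scene');cv2.imwrite('pics/s3.png',cv2.resize(s['img'][170:350,110:350,::-1],None,fx=3.3,fy=3.3,interpolation=2))"
```

```text
t 5.95 pos [0.5426 0.2727 0.1285] F [-0.5451 -0.2939 -1.971 ] w 0.05528010914470959
axes
 [[ 0.0009  0.998   0.0638]
 [ 0.0012  0.0638 -0.998 ]
 [-1.      0.0009 -0.0012]]
shift [0.0035 0.0072 0.0031] rot [-0.0011 -0.0012 -0.0009]
[-0.0166  0.0624  0.0254]
```

View pics/s3.png

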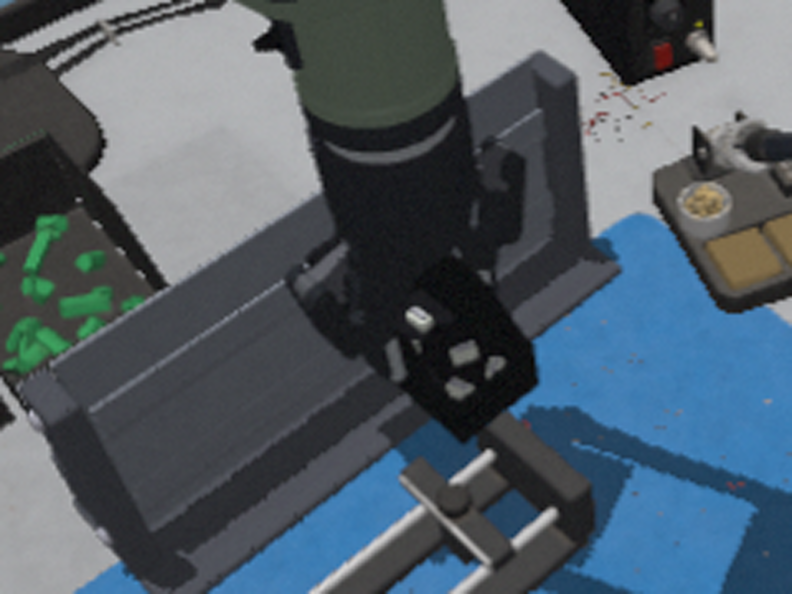

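Side view (scene): the bin is held level before the panel, with the lip still in front of the rail. Creeping forward.

Request:
move_arm(
  targets=[0.003,0.003,0,0,0,0,255,0.003,0.006,0,0,0,0,255,0.003,0.008,0,0,0,0,255,0.003,0.009,0,0,0,0,255,0.003,0.01,0,0,0,0,255,0.003,0.011,0,0,0,0,255,0.003,0.012,0,0,0,0,255,0.003,0.012,0,0,0,0,255],
)

```text
t: 6.8
tool_pos: [0.5554, 0.2742, 0.1255]
orientation: [0.484, 0.516, -0.483, 0.516]
ft_force: [-0.5, -0.4, -1.4]
gripper_width: 0.0551
```

Request:
move_arm(
  targets=[0,0.001,0,0,0,0,255,0,0.002,0,0,0,0,255,0,0.003,0,0,0,0,255,0,0.003,0,0,0,0,255],
)

```text
t: 7.2
tool_pos: [0.5584, 0.2744, 0.1255]
orientation: [0.484, 0.516, -0.483, 0.516]
ft_force: [-0.8, 0.7, -2.2]
gripper_width: 0.0553
```

Request:
move_arm(
  targets=[0,0.001,0,0,0,0,255,0,0.002,0,0,0,0,255,0,0.003,0,0,0,0,255,0,0.003,0,0,0,0,255],
)

```text
t: 7.6
tool_pos: [0.5614, 0.2746, 0.1255]
orientation: [0.484, 0.516, -0.483, 0.516]
ft_force: [-0.5, 0.5, -2.9]
gripper_width: 0.0554
```

Request:
move_arm(
  targets=[0,0.001,0,0,0,0,255,0,0.002,0,0,0,0,255,0,0.002,0,0,0,0,255],
)

```text
t: 7.9
tool_pos: [0.5634, 0.2747, 0.1255]
orientation: [0.484, 0.516, -0.483, 0.516]
ft_force: [0.4, 0.8, -2.9]
gripper_width: 0.0552
```

Request:
move_arm(
  targets=[0,0.001,0,0,0,0,255,0,0.002,0,0,0,0,255,0,0.002,0,0,0,0,255],
)

```text
t: 8.2
tool_pos: [0.5651, 0.2748, 0.1255]
orientation: [0.484, 0.516, -0.483, 0.516]
ft_force: [-1.1, 1.1, -2.1]
gripper_width: 0.0554
```

Request:
move_arm(
  targets=[0,0.001,0,0,0,0,255,0,0.001,0,0,0,0,255],
)

```text
t: 8.4
tool_pos: [0.5651, 0.2748, 0.1254]
orientation: [0.484, 0.516, -0.483, 0.515]
ft_force: [-4.4, 0.5, -0.9]
gripper_width: 0.0553
```

Request:
move_arm(
  targets=[0,0.001,0,0,0,0,255,0,0.001,0,0,0,0,255],
)

```text
t: 8.6
tool_pos: [0.5651, 0.2748, 0.1254]
orientation: [0.483, 0.517, -0.484, 0.515]
ft_force: [-8.4, 0.3, 1.1]
gripper_width: 0.0554
```

Request:
move_arm(
  targets=[0,0.001,0,0,0,0,255,0,0.001,0,0,0,0,255],
)

```text
t: 8.8
tool_pos: [0.5651, 0.2748, 0.1254]
orientation: [0.483, 0.517, -0.485, 0.514]
ft_force: [-11.3, -0.0, 2.8]
gripper_width: 0.0555
```

Contact with the sheet is felt at TCP x = 0.565 (11 N). I'll back off about 1.8 mm from the contact and lower.

Request:
move_arm(
  targets=[0,-0.003,0,0,0,0,255,0,-0.0048,0,0,0,0,255,0,-0.0048,0,0,0,0,255,0.001,-0.0048,0,0,0,0,255,0.002,-0.0048,0,0,0,0,255,0.003,-0.0048,0,0,0,0,255,0.004,-0.0048,0,0,0,0,255],
)

```text
t: 9.5
tool_pos: [0.5635, 0.2747, 0.1214]
orientation: [0.484, 0.516, -0.483, 0.516]
ft_force: [0.3, 0.1, -1.5]
gripper_width: 0.0553
```

```bash
python3 -c "
from h import *
plan((.5633,.2747,.108),.065,-1)"
```

```text
t 9.5 pos [0.5635 0.2747 0.1214] F [ 0.2903  0.0987 -1.5472] w 0.055326222044694624
axes
 [[ 0.002   0.9979  0.0647]
 [ 0.0015  0.0647 -0.9979]
 [-1.      0.0021 -0.0014]]
shift [ 0.0134 -0.0003  0.    ] rot [-0.0003 -0.0014 -0.0021]
```

Request:
move_arm(
  targets=[0.001,0,0,0,0,0,255,0.002,0,0,0,0,0,255,0.003,0,0,0,0,0,255],
)

```text
t: 9.8
tool_pos: [0.5634, 0.2747, 0.1184]
orientation: [0.484, 0.516, -0.483, 0.516]
ft_force: [0.7, 0.2, -2.0]
gripper_width: 0.0557
```

Request:
move_arm(
  targets=[0.001,0,0,0,0,0,255,0.002,0,0,0,0,0,255,0.003,0,0,0,0,0,255],
)

```text
t: 10.1
tool_pos: [0.5634, 0.2747, 0.1155]
orientation: [0.484, 0.516, -0.483, 0.516]
ft_force: [-0.2, 0.7, -1.9]
gripper_width: 0.0552
```

Request:
move_arm(
  targets=[0.001,0,0,0,0,0,255,0.002,0,0,0,0,0,255,0.003,0,0,0,0,0,255],
)

```text
t: 10.4
tool_pos: [0.5635, 0.2747, 0.1125]
orientation: [0.484, 0.516, -0.483, 0.516]
ft_force: [-0.4, 0.6, -1.5]
gripper_width: 0.0551
```

Request:
move_arm(
  targets=[0.001,0,0,0,0,0,255,0.002,0,0,0,0,0,255,0.002,0,0,0,0,0,255],
)

```text
t: 10.7
tool_pos: [0.5633, 0.2747, 0.1104]
orientation: [0.484, 0.516, -0.483, 0.516]
ft_force: [0.8, 0.9, -2.2]
gripper_width: 0.0554
```

Request:
move_arm(
  targets=[0.001,0,0,0,0,0,255,0.002,0,0,0,0,0,255],
)

```text
t: 10.9
tool_pos: [0.5635, 0.2748, 0.1085]
orientation: [0.484, 0.516, -0.483, 0.516]
ft_force: [-0.4, 0.2, -2.5]
gripper_width: 0.0553
```

Request:
move_arm(
  targets=[0.001,0,0,0,0,0,255,0.001,0,0,0,0,0,255],
)

```text
t: 11.1
tool_pos: [0.5633, 0.2747, 0.1073]
orientation: [0.484, 0.516, -0.483, 0.516]
ft_force: [-1.2, 0.3, -2.1]
gripper_width: 0.0554
```

Request:
move_arm(
  targets=[0.001,0,0,0,0,0,255,0.001,0,0,0,0,0,255],
)

```text
t: 11.3
tool_pos: [0.5634, 0.2747, 0.1064]
orientation: [0.484, 0.516, -0.483, 0.516]
ft_force: [-0.9, 0.5, -1.6]
gripper_width: 0.0551
```

Request:
move_arm(
  targets=[0.001,0,0,0,0,0,255,0.001,0,0,0,0,0,255],
)

```text
t: 11.5
tool_pos: [0.5636, 0.2748, 0.1058]
orientation: [0.485, 0.516, -0.483, 0.516]
ft_force: [-0.0, -0.5, -0.1]
gripper_width: 0.0553
```

Request:
move_arm(
  targets=[0.001,0,0,0,0,0,255,0.001,0,0,0,0,0,255],
)

```text
t: 11.7
tool_pos: [0.5637, 0.2749, 0.1056]
orientation: [0.485, 0.516, -0.482, 0.516]
ft_force: [-2.2, -1.1, 4.0]
gripper_width: 0.0555
```

The bridge is seated at z ≈ 0.106 with Fz rising. I'll check that the lip is captured by easing up and pulling back lightly.

Request:
move_arm(
  targets=[-0.0012,0,0,0,0,0,255,-0.0012,-0.001,0,0,0,0,255,-0.0012,-0.002,0,0,0,0,255,-0.0012,-0.003,0,0,0,0,255,-0.0012,-0.0038,0,0,0,0,255,-0.0012,-0.0038,0,0,0,0,255],
)

```text
t: 12.3
tool_pos: [0.5615, 0.2748, 0.1057]
orientation: [0.486, 0.515, -0.482, 0.517]
ft_force: [5.7, 0.3, -2.7]
gripper_width: 0.0554
```

Captured: the lip meets the tongue's back after 3.6 mm. I'll re-centre it, let it rest on the tongue and slide right (+tool z).

Request:
move_arm(
  targets=[0,0.001,0,0,0,0,255,0.0007,0.002,0,0,0,0,255,0.0007,0.002,0.002,0,0,0,255,0.0007,0.002,0.004,0,0,0,255,0.0007,0.002,0.006,0,0,0,255,0.0007,0.002,0.008,0,0,0,255,0.0007,0.002,0.01,0,0,0,255,0.0007,0.002,0.012,0,0,0,255,0.0007,0.002,0.014,0,0,0,255,0.0007,0.002,0.016,0,0,0,255,0.0007,0.002,0.018,0,0,0,255],
)

```text
t: 13.4
tool_pos: [0.5633, 0.2569, 0.1055]
orientation: [0.485, 0.516, -0.482, 0.516]
ft_force: [-0.3, 4.4, 4.5]
gripper_width: 0.0553
```

```bash
python3 -c "
from h import *
plan((.5633,.2747,.1055),.065,-1)
w=capture('wrist');cv2.imwrite('pics/w4.png',w['img'][:,:,::-1])"
```

```text
t 13.4 pos [0.5633 0.2569 0.1055] F [-0.2667  4.3645  4.5155] w 0.05526783339360243
axes
 [[ 0.0033  0.9979  0.0648]
 [ 0.0025  0.0648 -0.9979]
 [-1.      0.0035 -0.0022]]
shift [ 0.      0.0012 -0.0177] rot [-0.0001 -0.0022 -0.0035]
```

View pics/w4.png

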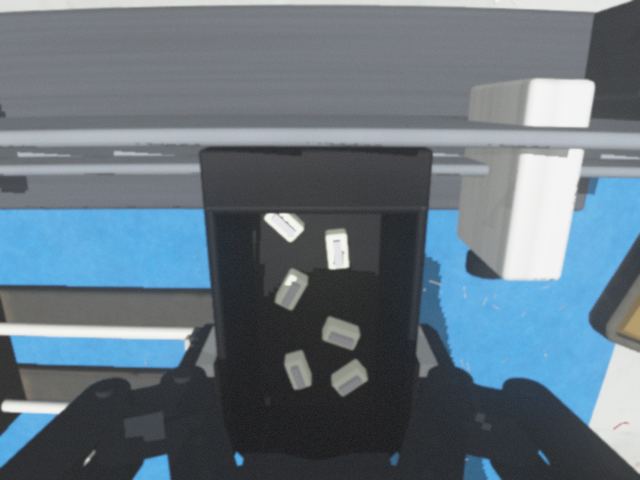

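The wrist view shows the bridge over the upper rail (the rail line at row 168 passes under the bin, and the lip at row 148 is behind it). The stop's left face is around column 490 at rim height against the bin side at 432, so about 14 mm remain.

Request:
move_arm(
  targets=[-0.0004,0,0.0015,0,0,0,255,-0.0004,0,0.003,0,0,0,255,-0.0004,0,0.0045,0,0,0,255,-0.0004,0,0.006,0,0,0,255,-0.0004,0,0.0075,0,0,0,255,-0.0004,0,0.009,0,0,0,255,-0.0004,0,0.01,0,0,0,255],
)

```text
t: 14.15
tool_pos: [0.5636, 0.2467, 0.1056]
orientation: [0.485, 0.516, -0.482, 0.516]
ft_force: [0.1, 4.5, 5.9]
gripper_width: 0.0552
```

Request:
move_arm(
  targets=[0,0,0.001,0,0,0,255,0,0,0.002,0,0,0,255],
)

```text
t: 14.35
tool_pos: [0.5637, 0.2448, 0.1056]
orientation: [0.485, 0.516, -0.482, 0.516]
ft_force: [0.2, 3.1, 5.0]
gripper_width: 0.0556
```

Request:
move_arm(
  targets=[0,0,0.001,0,0,0,255,0,0,0.001,0,0,0,255],
)

```text
t: 14.55
tool_pos: [0.5638, 0.2436, 0.1056]
orientation: [0.485, 0.516, -0.483, 0.516]
ft_force: [-0.1, 3.2, 4.7]
gripper_width: 0.0554
```

Request:
move_arm(
  targets=[0,0,0.001,0,0,0,255,0,0,0.001,0,0,0,255],
)

```text
t: 14.75
tool_pos: [0.5639, 0.2427, 0.1056]
orientation: [0.485, 0.516, -0.483, 0.516]
ft_force: [-0.7, 4.3, 6.0]
gripper_width: 0.0554
```

Request:
move_arm(
  targets=[0,0,0.001,0,0,0,255,0,0,0.001,0,0,0,255],
)

```text
t: 14.95
tool_pos: [0.5639, 0.2423, 0.1056]
orientation: [0.485, 0.516, -0.482, 0.516]
ft_force: [0.1, 5.1, 4.9]
gripper_width: 0.0557
```

Request:
move_arm(
  targets=[0,0,0.001,0,0,0,255,0,0,0.001,0,0,0,255],
)

```text
t: 15.15
tool_pos: [0.5639, 0.2422, 0.1056]
orientation: [0.485, 0.516, -0.482, 0.516]
ft_force: [-0.5, 7.9, 4.6]
gripper_width: 0.0554
```

Request:
move_arm(
  targets=[0,0,0.001,0,0,0,255,0,0,0.001,0,0,0,255],
)

```text
t: 15.35
tool_pos: [0.5639, 0.2423, 0.1057]
orientation: [0.486, 0.517, -0.481, 0.515]
ft_force: [-1.1, 12.2, 3.9]
gripper_width: 0.0554
```

The bin rests against the stop (contact at TCP y = 0.242). I'll relax the push, then open.

Request:
move_arm(
  targets=[0,0,-0.001,0,0,0,255,0,0,-0.002,0,0,0,255,0,0,-0.0024,0,0,0,255,-0.0003,0,-0.0024,0,0,0,255],
)

```text
t: 15.75
tool_pos: [0.5639, 0.2423, 0.1057]
orientation: [0.485, 0.516, -0.483, 0.516]
ft_force: [0.8, 5.0, 2.1]
gripper_width: 0.0554
```

Request:
move_arm(
  targets=[0,0,0,0,0,0,80,0,0,0,0,0,0,70,0,0,0,0,0,0,50,0,0,0,0,0,0,25,0,0,0,0,0,0,0,0,0,0,0,0,0,0,0,0,0,0,0,0,0,0,0,0,0,0,0,0],
)

```text
t: 16.55
tool_pos: [0.5638, 0.2421, 0.1057]
orientation: [0.484, 0.516, -0.483, 0.516]
ft_force: [-0.2, -0.1, -0.1]
gripper_width: 0.0852
```

```bash
python3 -c "
from h import *
plan((.5639,.2423,.1055),.065,-1)
w=capture('wrist');cv2.imwrite('pics/w5.png',w['img'][:,:,::-1])"
```

```text
t 16.55 pos [0.5638 0.2421 0.1057] F [-0.1999 -0.1134 -0.068 ] w 0.08521643903727875
axes
 [[ 0.002   0.9979  0.0648]
 [ 0.0015  0.0648 -0.9979]
 [-1.      0.0021 -0.0014]]
shift [ 0.0002  0.0002 -0.0002] rot [-0.0001 -0.0014 -0.0021]
```

View pics/w5.png

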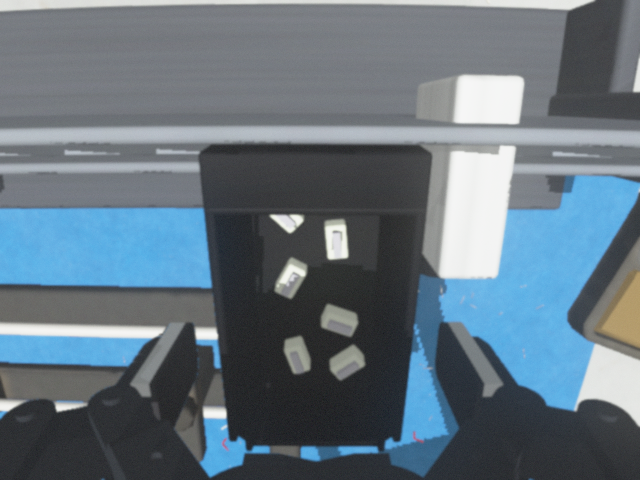

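The fingers are open and touching nothing (zero force). The bin hangs on the rail, with its right side (430) against the stop's left face. Retreating straight up, then back.

Request:
move_arm(
  targets=[-0.015,0,0,0,0,0,0,-0.035,0,0,0,0,0,0,-0.06,0,0,0,0,0,0,-0.09,0,0,0,0,0,0,-0.12,0,0,0,0,0,0,-0.15,-0.03,0,0,0,0,0,-0.15,-0.07,0,0,0,0,0,-0.15,-0.11,0,0,0,0,0,-0.15,-0.15,0,0,0,0,0,-0.15,-0.15,0,0,0,0,0,-0.15,-0.15,0,0,0,0,0],
)

```text
t: 17.7
tool_pos: [0.4135, 0.2323, 0.256]
orientation: [0.485, 0.516, -0.482, 0.517]
ft_force: [0.1, -0.9, -0.1]
gripper_width: 0.0856
```

```bash
python3 -c "
from h import *
print(arm.state()['tool_pos'],arm.state()['ft_force'])
w=capture('wrist')['img'];s=capture('scene')['img'];t=capture('top')['img']
a=cv2.resize(s[190:360,110:350],(400,283),interpolation=2);b=cv2.resize(w,(400,300));c=cv2.resize(t[170:340,165:450],(480,286),interpolation=2)
o=np.zeros((600,800,3),np.uint8);o[:283,:400]=a;o[:300,400:]=b;o[305:591,:480]=c
cv2.imwrite('pics/f.png',o[:,:,::-1])"
```

```text
[0.4135 0.2323 0.256 ] [ 0.0926 -0.9449 -0.0542]
```

View pics/f.png

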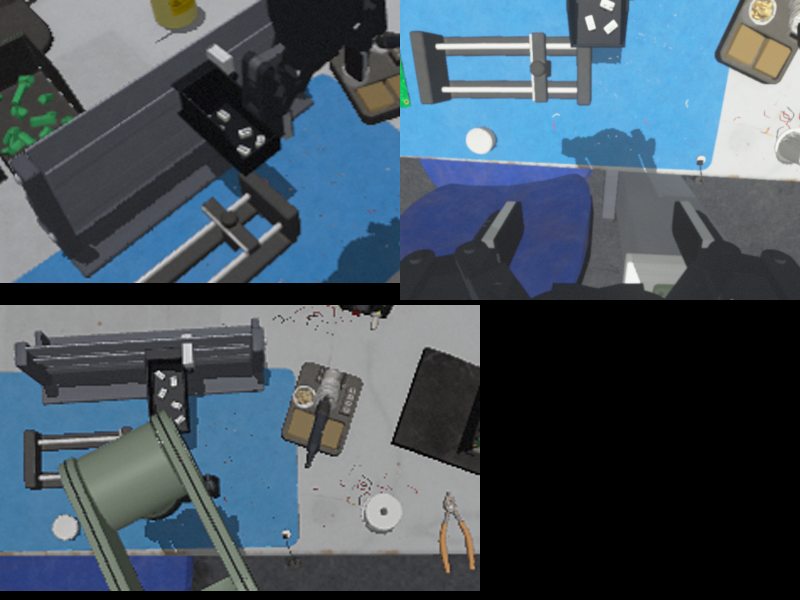

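The bin hangs on the upper rail, its side against the stop. The tin, reel and cutters are where they were and the arm is clear.

```bash
python3 -c "
from bench import ticket
print(ticket.sign_off())"
```

```text
the job is handed in; nothing more can be done
None
```

The narrow bin now hangs on the upper rail with its side against the clamp stop. I handed the job in at about 18 s of the 51 s allowed.

- **Hanging:** I started about 32 mm to the left of the stop. I felt the lip against the sheet at about 11 N, backed off about 1.8 mm, and let the bin down until the bridge sat on the tongue. A light pull back confirmed the lip was behind the tongue: it stopped after 3.6 mm, against 4 mm of play expected.
- **Sliding:** The bin moved along the rail with about 3–5 N of side force until it met the stop. The highest reading there was 12 N. I then eased off the push and opened the fingers.
- **Last checks:** Force read zero once the fingers were open. The pictures taken after I backed the arm away show the bin hanging against the stop. The tin, reel and cutters looked unmoved by eye; I did not measure them.
- **Disagreements:** The wrist and top cameras differed by about 6 mm in depth, so I relied on touch for the contacts. The bin seated about 2 mm lower than I had calculated.

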